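# Hold the telescopic inspection lamp over the parts tray

### The job

The telescopic inspection lamp stands in its dock under the boiler. With the lamp still standing in the dock, squeeze in the button on the side of its grip and pull the grip up past the first stop to the second stop (fully extended); then lift the lamp out and finish while holding it still and upright, fully extended, with its lens about 7 cm above the floor of the parts tray and over the tray's middle. Do not let the lamp touch the tray, and leave the jar, gauge case, socket box and hammer alone.

Things in the scene. Friction and masses are not known exactly. Their poses are not given: they have to be found in the camera images.
- grip (a point): Centre of the lamp's grip, a black block 30 (x) x 26 (y) x 40 mm (z, up) at the lamp's top. In its +y face is a round steel button 16 mm across, standing 5 mm proud; the -y face is plain. 31 mm over the button, 26 with it flush. Fingers closed along y, one on the button, one on the plain face, squeeze it in. Retracted, this point is 147 mm above the lens. A tube 20 mm across lies under the grip.
- button (a joint): How far the grip's button is pressed in: 0 out, 0.005 m fully in (flush). Sprung: about 2 N to start, 6.5 N fully in; springs out when let go. Out, it locks the telescope at each stop; pressed beyond about 0.003 m it lets the telescope slide.
- telescope (a joint): Extension of the grip out of the lamp's tube, along the lamp's z: 0 retracted (start, locked), 0.042 m first stop, 0.084 m second stop (fully extended, firm end). Slides with under 1 N of friction while the button is pressed in; no spring.
- lamp: The loose lamp below its grip; origin at the centre of the lens (underside of the lamp head), z up, x and y as the grip's. Head: black block 44 (x) x 30 (y) x 40 mm high; above it a tube 20 mm across up to 125 mm above the lens. Whole lamp 0.3 to 0.5 kg. Only its weight keeps it in the dock: pulled with the button out, the whole lamp rises unextended.
- dock: Grey plastic dock fixed to the worktop: plate 120 x 100 x 6 mm with an upright pocket, 47 x 33 mm inside, 30 mm deep, in which the lamp head stands on the plate. Origin at the centre of the underside; the pocket's rim is 36 mm above it. Axes parallel to the lamp's.
- tray_mid (a point): Middle of the inner floor of the parts tray, a steel tray 170 (x) x 130 (y) x 20 mm high with 3 mm walls and floor, fixed to the worktop, brass rings and fittings up to 27 mm above its floor lying in it. z up.
- jar: Screw-top glass jar of brass olives, 70 mm across, 91 mm high; origin at the centre of its underside. Bystander.
- gauge_case: Blue plastic pressure gauge case, 90 x 130 x 45 mm high; origin at the centre of its underside. Bystander.
- socket_box: Stainless steel socket set box, 87 x 192 x 49 mm high; origin at the centre of its underside. Bystander.
- hammer: Hammer lying flat on the worktop along its x, handle to -x, loose. Bystander.
Not all that is in view belongs to the job. What is shaped like the lamp but purple or yellow is not meant.

How it is judged:
On the way, in this order (a step that is already met when the one before it is completed fails the run):
1. the button is squeezed in with the lamp standing in the dock (value of joint button above 0.003 m and contact force between the fingers and lamp above 2 N and z of lamp in the frame of dock below 0.022 m), for 0.1 s.
2. the telescope is pulled to its second stop with the lamp head still in the dock (value of joint telescope above 0.08 m and z of lamp in the frame of dock below 0.03 m and horizontal distance between lamp and dock below 0.012 m), for 0.05 s.
At the end, for the whole second after the job is handed in: The lamp hangs from the fingers (over 2 N of contact), extended to the second stop (within 4 mm), upright within 0.2 rad, still (under 0.03 m/s), its lens within 40 mm horizontally of the tray's middle and 40 to 100 mm above the tray's floor, touching neither tray nor dock (value of joint telescope above 0.08 m and contact force between the fingers and lamp above 2 N and horizontal distance between lamp and tray_mid below 0.04 m and z of lamp in the frame of tray_mid between 0.04 and 0.1 m and angle between lamp's own z axis and vertical below 0.2 rad and linear speed of lamp below 0.03 m/s and contact force between lamp and tray below 0.1 N and contact force between lamp and dock below 0.1 N); the arm keeps its last pose, push and grip.
It fails at once if the lamp touches the tray (contact force between lamp and tray above 0.5 N).
It fails at once if the jar is disturbed (distance of jar from where it was at the start of the episode above 0.03 m).
It fails at once if the gauge case is disturbed (distance of gauge_case from where it was at the start of the episode above 0.03 m).
It fails at once if the socket box is disturbed (distance of socket_box from where it was at the start of the episode above 0.03 m).
It fails at once if the hammer is disturbed (distance of hammer from where it was at the start of the episode above 0.03 m).
It also fails if it takes over 42 s, if anything falls off the work surface, if the arm or the gripper's body presses on something with over 40 N, if the wrist force passes 120 N, or if a joint passes its speed limit or range.

### The arm

A 6-joint arm with a two-finger parallel gripper is mounted at the origin on the work surface. World frame = base frame: x ahead of the robot, y to its left, z up, the work surface at z = 0. Lengths are in m, angles in rad, forces in N, time in s.
With the tool pointing down it reaches from about 0.325 to 0.9 m from the base axis. Payload 6.1 kg.
Tool frame: the origin (TCP) lies at the very end of the fingers, on their centre line; the grasp point (between the pads) lies 19 mm behind it; z points along the fingers, y is the line along which they close (so a half turn about z gives the same grasp; the last joint's range is limited). The gripper opens to 85 mm and grips with 20 to 120 N. Pads are 22 mm wide; open, the fingers measure 114 mm over their backs; the gripper's body (76 mm by 85 mm) begins 54 mm behind the grasp point. The pads swing forward as they close: fully open they stand 13 mm farther back than shut.
Start: joints at [-0.126, 0.22, 1.526, -0, 1.395, -0.126], TCP at [0.625, -0, 0.231] pointing down, gripper open.
Joint ranges: [-2.98, 2.98], [-0.91, 2.08], [0.09, 2.57], [-1.24, 4.39], [0.2, 2.65], [-2.68, 2.68]. Speed limits (rad/s): [2.57, 2.57, 3.01, 3.14, 3.14, 3.14].

### API

Orientations are given as a 3x3 rotation matrix whose columns are the frame's x, y, z axes.
In Python, from plant import telemetry, viewer, ticket gives the robot as it stands. The module is installed in compiled form; this text tells all that it offers.
- The arm moves only by the tool move_arm, never from a script. Its argument "deltas" is a list of rows, each a list of 3 entries, a list of its own where there are three numbers: the turn, a rotation vector about the world's x, y, z each as a share of 90 degrees, from -1 to 1, then the shift along the world's x, y, z each as a share of 0.04 m, from -1 to 1, then the closure, from 0 (fully open) to 1 (shut). In form: [[[rx, ry, rz], [x, y, z], grip], ...]. A call has 1 to 10 rows; each row shifts and turns the commanded pose from where the row before left it; what a row does not reach is not made up. A row lasts 1/8 s, in which the tool goes at most 62.5 mm and 10.7 degrees, less where a joint would pass 70% of its speed; a pose out of reach is approached as far as the arm can. A call with a number of a shift or a turn outside -1 to 1 is refused whole. A call with a gripper value outside its range is refused whole. The fingers move at their own pace and stop on an object; "grip_force" is the grip in N (left out, the last holds). Time passes only in rows, so rows that do not move let the fingers close. It gives the time, the measured TCP pose, the force, the opening and the grip force at its end, in the units of the state.
- telemetry.get_obs(): the state, without advancing time (a new reading comes with each control period).
- viewer.capture(name): name is "scene" or "side" or "wrist"; returns a dict with "frame" (384x512x3 uint8, blue, green, red), "range_z" (384x512 float32, m along the optical axis (not along the pixel's ray), 0 where there is no reading), "fx", "fy", "cx", "cy" (pixels), "R" (3x3) and "t" (3): a world point X has camera coordinates R X + t. Camera axes: x right, y down, z forward; pixel columns grow to the right and rows downward; lengths in m; the calibration is good to about 2 mm. A picture is of the moment at which its call begins.
- ticket.job_done(): hands the job in; it is judged then, once.
The state is a dict: "time": time; "q": joint angles; "joint_vel": joint speeds; "joint_efforts": joint torques, N m; "eef_pos": TCP position; "tool_rot": TCP orientation; "force": force on the tool from outside, world axes, zero at the start; "ft_torque": the same for the moment, N m; "opening": finger opening in m; "grasp_force": force on a finger pad.
Only numpy, scipy, OpenCV 4.12 (cv2) and the standard library are available. Lean on these libraries where they do the work, as an engineer would, in place of code of your own. Each camera call takes 0.05 s, during which the arm holds its last target. There are 200 camera calls.

## Working session

There is one attempt and no reset: what is moved stays moved. The work goes in short steps, Python scripts to look and compute and a tool call to move; the robot and the scene stay as the last step left them, time stands still between calls to the robot, and variables do not carry over. Pictures are saved under pics/ and viewed, at most 10 in all, crops included, and the job is handed in when it is done.

Besides the shell and the picture viewer there is one more tool, called after ">>>" as name(argument=value, ...) on one line, values as JSON. move_arm: Moves the arm, as the interface text tells. Its arguments: {"type":"object","properties":{"deltas":{"type":"array"},"grip_force":{"type":"number"}},"required":["deltas"]}

```bash
mkdir -p pics; cat > h.py <<'E'
import numpy as np,cv2,pickle
from plant import telemetry,viewer,ticket
def cap(n,f):
    c=viewer.capture(n); cv2.imwrite(f'pics/{f}.png',c['frame']); pickle.dump(c,open(f'{f}.pkl','wb')); return c
def world(c,u,v,z=None):
    z=c['range_z'][int(v),int(u)] if z is None else z
    return c['R'].T@(np.array([(u-c['cx'])/c['fx']*z,(v-c['cy'])/c['fy']*z,z])-c['t'])
def cloud(c):
    v,u=np.mgrid[:384,:512]; z=c['range_z']
    p=np.stack([(u-c['cx'])/c['fx']*z,(v-c['cy'])/c['fy']*z,z],-1)-c['t']
    return p@c['R']
E
python3 - <<'E'
from h import *
a=cap('scene','s0');b=cap('side','d0')
cv2.imwrite('pics/both.png',cv2.resize(np.vstack([a['frame'],b['frame']]),None,fx=.78,fy=.78))
E
```

```text
(no output)
```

View pics/s0.png

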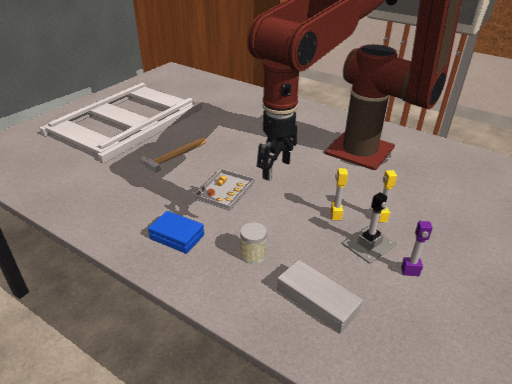

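View pics/d0.png

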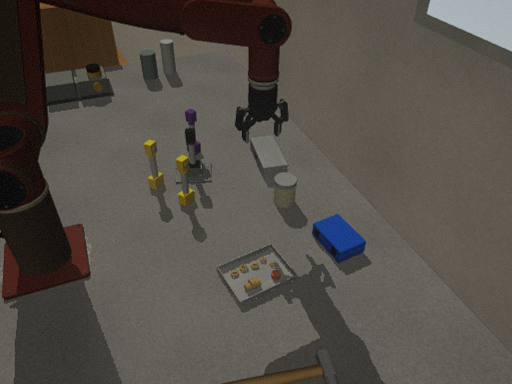

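The scene picture shows four lamp shapes: a black one in the grey dock at (378,203), yellow ones at (342,178) and (389,180), and a purple one at (423,230). I choose the black one. The tray is at (226,188), the jar at (253,243), the gauge case at (177,231), the socket box at (318,294) and the hammer at (175,153).

```bash
python3 - <<'E'
from h import *
s=pickle.load(open('s0.pkl','rb'));d=pickle.load(open('d0.pkl','rb'))
a=cv2.resize(s['frame'][160:290,310:450],None,fx=4,fy=4,interpolation=2)[:520]
b=cv2.resize(d['frame'][100:215,135:225],None,fx=4.5,fy=4.5,interpolation=2)[:520]
o=np.zeros((520,800,3),np.uint8);a=cv2.resize(a,(400,372));b=cv2.resize(b,(400,511));o[:372,:400]=a;o[:511,400:]=b
cv2.imwrite('pics/crop1.png',o)
print('cams',[-c['R'].T@c['t'] for c in (s,d)])
P=cloud(s);Q=cloud(d)
def box(n,pts): print(n,len(pts),np.percentile(pts,[1,50,99],axis=0).round(3).tolist())
A=np.vstack([P.reshape(-1,3),Q.reshape(-1,3)])
F=np.vstack([s['frame'].reshape(-1,3),d['frame'].reshape(-1,3)])
for n,C,(u,v) in [('grip',s,(378,203)),('dock',s,(371,237)),('y1',s,(342,178)),('y2',s,(389,180)),('purple',s,(423,230)),('tray',s,(226,188)),('jar',s,(253,232)),('gauge',s,(177,228)),('sock',s,(318,290)),('gripside',d,(190,138))]:
    print(n,world(C,u,v).round(3))
g=world(s,378,203)
m=(np.hypot(*(A-g)[:,:2].T)<.05)&(A[:,2]>.115)&(A[:,2]<.25); box('grip',A[m])
for n,X in (('s',P.reshape(-1,3)),('d',Q.reshape(-1,3))):
    m=(np.hypot(*(X-g)[:,:2].T)<.05)&(X[:,2]>.13)&(X[:,2]<.25);box('grip '+n,X[m])
E
```

```text
cams [array([1.40170253, 0.45174508, 0.83770668]), array([ 0.21049987, -0.93366319,  0.88651709])]
grip [0.491 0.234 0.16 ]
dock [0.493 0.237 0.043]
y1 [0.426 0.104 0.15 ]
y2 [0.361 0.219 0.152]
purple [0.528 0.362 0.158]
tray [ 0.497 -0.259  0.007]
jar [ 0.704 -0.012  0.09 ]
gauge [ 0.767 -0.226  0.043]
sock [0.747 0.204 0.047]
gripside [0.474 0.217 0.148]
grip 428 [[0.461, 0.21, 0.116], [0.483, 0.226, 0.157], [0.494, 0.249, 0.175]]
grip s 229 [[0.462, 0.216, 0.131], [0.487, 0.234, 0.161], [0.494, 0.249, 0.176]]
grip d 140 [[0.461, 0.208, 0.132], [0.475, 0.216, 0.158], [0.492, 0.235, 0.175]]
```

View pics/crop1.png

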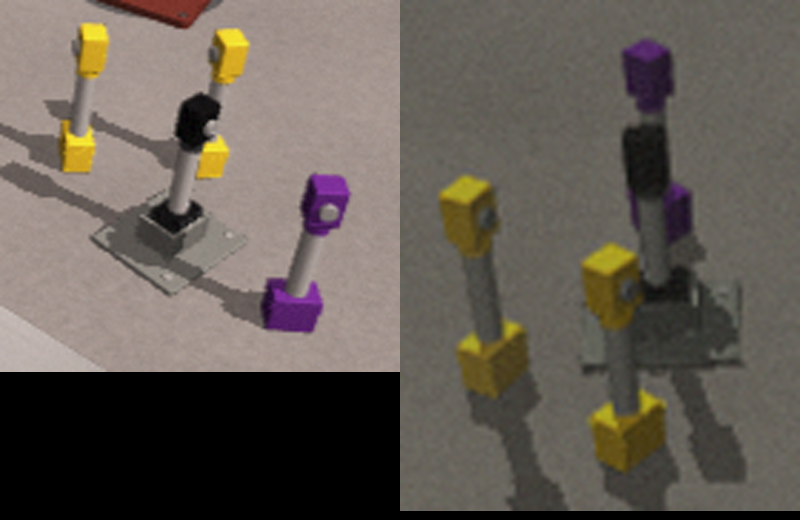

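The crop shows the black lamp standing in the grey dock, with a round steel button on the face towards +y at scene (384,205). The yellow and purple lamps are decoys. Next I get the yaw from the plate corners, the grip centre and the tray corners.

```bash
python3 - <<'E'
from h import *
s=pickle.load(open('s0.pkl','rb'));d=pickle.load(open('d0.pkl','rb'))
def onz(c,u,v,z):
    o=-c['R'].T@c['t'];r=c['R'].T@np.array([(u-c['cx'])/c['fx'],(v-c['cy'])/c['fy'],1]);return o+r*(z-o[2])/r[2]
k=140/400
c=[onz(s,310+x*k,160+y*k,.006)[:2] for x,y in((92,238),(170,293),(247,240))]
print(np.round(c,3)); 
for a,b in((0,1),(1,2)): e=c[b]-c[a];print(np.linalg.norm(e).round(3),np.degrees(np.arctan2(e[1],e[0])).round(1))
print('dock centre',((c[0]+c[2])/2).round(3), 'button',world(s,384,205).round(3))
A=np.vstack([cloud(s).reshape(-1,3),cloud(d).reshape(-1,3)])
n=np.hypot(A[:,0]-.478,A[:,1]-.228)
for lo,hi in((.145,.18),(.168,.18),(.05,.12)):
    p=A[(n<.035)&(A[:,2]>lo)&(A[:,2]<hi),:2].astype(np.float32);print(lo,len(p),cv2.minAreaRect(p))
# tray: points rim z .02-.027, floor
m=(np.abs(A[:,0]-.5)<.14)&(np.abs(A[:,1]+.26)<.14)&(A[:,2]>.014)&(A[:,2]<.045)
print('tray',cv2.minAreaRect(A[m][:,:2].astype(np.float32)),m.sum())
E
```

```text
[[0.522 0.169]
 [0.549 0.262]
 [0.437 0.297]]
0.096 73.5
0.118 162.4
dock centre [0.479 0.233] button [0.481 0.248 0.153]
0.145 293 ((0.4774138629436493, 0.22961056232452393), (0.04105818644165993, 0.03262753412127495), 71.32061004638672)
0.168 124 ((0.4764024615287781, 0.22861544787883759), (0.03162005916237831, 0.03134136646986008), 71.49707794189453)
0.05 263 ((0.4773947298526764, 0.22485435009002686), (0.03125516325235367, 0.020458996295928955), 59.600242614746094)
tray ((0.5049173831939697, -0.2617930471897125), (0.17516447603702545, 0.13871988654136658), 7.761962890625) 881
```

>>> move_arm(deltas=[[[0,0,-0.05],[-0.46,0.7,0],0],[[0,0,-0.05],[-0.46,0.7,0],0],[[0,0,-0.05],[-0.46,0.7,0],0],[[0,0,-0.043],[-0.46,0.7,0],0],[[0,0,0],[-0.46,0.7,0],0],[[0,0,0],[-0.46,0.7,0],0],[[0,0,0],[-0.46,0.7,0],0],[[0,0,0],[-0.46,0.82,0],0],[[0,0,0],[0,0,0],0],[[0,0,0],[0,0,0],0]], grip_force=30)

```text
time: 1.35
eef_pos: [0.4778, 0.2285, 0.2311]
tool_rot: [[0.298, 0.955, -0.0], [0.955, -0.298, -0.001], [-0.001, 0.0, -1.0]]
force: [0.3, 0.0, -0.4]
opening: 0.0854
grasp_force: 0.0
```

```bash
python3 - <<'E'
from h import *
o=telemetry.get_obs();print({k:np.round(o[k],3).tolist() for k in o})
c=cap('wrist','w0')
A=cloud(c);m=(np.hypot(A[...,0]-.478,A[...,1]-.23)<.035)&(A[...,2]>.165)&(A[...,2]<.185)
p=A[m];print(len(p),p.mean(0),cv2.minAreaRect(p[:,:2].astype(np.float32)))
cv2.imwrite('pics/w0b.png',cv2.resize(c['frame'],(800,600)))
E
```

```text
{'time': 1.35, 'q': [0.297, -0.008, 1.774, -0.001, 1.376, 0.6], 'joint_vel': [-0.016, 0.002, -0.006, 0.001, 0.001, 0.002], 'joint_efforts': [0.753, -38.53, -38.623, 0.067, 0.026, 0.014], 'eef_pos': [0.478, 0.228, 0.231], 'tool_rot': [[0.298, 0.955, -0.0], [0.955, -0.298, -0.001], [-0.001, 0.0, -1.0]], 'force': [0.326, 0.022, -0.412], 'ft_torque': [-0.041, -0.008, 0.008], 'grasp_force': 0.0, 'opening': 0.085}
1816 [0.47881458 0.22942069 0.17178577] ((0.47835588455200195, 0.22846485674381256), (0.025071222335100174, 0.029816627502441406), 72.78197479248047)
```

View pics/w0b.png

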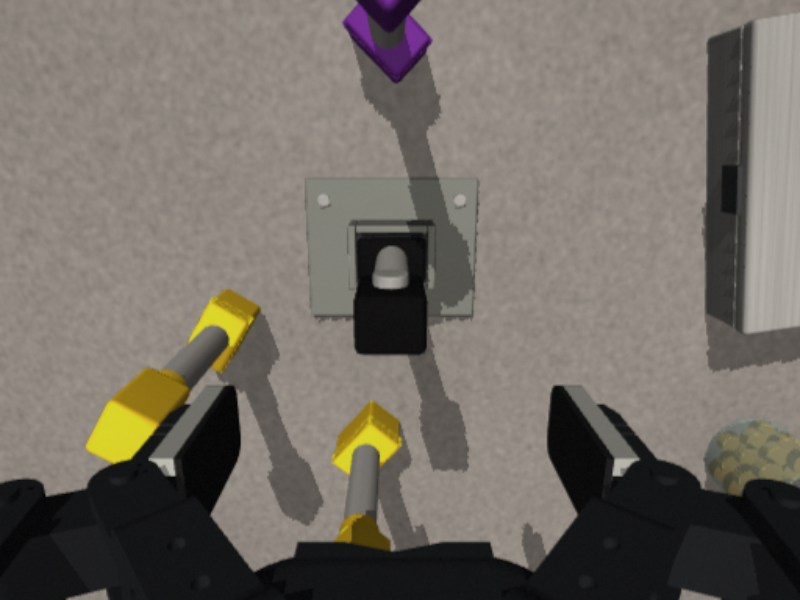

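The wrist view shows the grip at (390,315), with the button face towards the image top. The fingers stand left and right of it, so they are 90 degrees off. I turn the tool by +90 degrees before descending.

>>> move_arm(deltas=[[[0,0,0.1],[0,0,0],0],[[0,0,0.1],[0,0,0],0],[[0,0,0.1],[0,0,0],0],[[0,0,0.1],[0,0,0],0],[[0,0,0.1],[0,0,0],0],[[0,0,0.1],[0,0,0],0],[[0,0,0.1],[0,0,0],0],[[0,0,0.1],[0,0,0],0],[[0,0,0.1],[0,0,0],0],[[0,0,0.1],[0,0,0],0]])

```text
time: 2.65
eef_pos: [0.4784, 0.2276, 0.2311]
tool_rot: [[-0.955, 0.295, -0.0], [0.295, 0.955, -0.0], [0.0, -0.0, -1.0]]
force: [-0.2, -0.2, 0.1]
opening: 0.0856
grasp_force: 0.0
```

>>> move_arm(deltas=[[[0,0,0],[0.01,0,-0.5],0],[[0,0,0],[0,0,-0.5],0],[[0,0,0],[0,0,-0.5],0],[[0,0,0],[0,0,-0.5],0],[[0,0,0],[0,0,-0.5],0],[[0,0,0],[0,0,0],0],[[0,0,0],[0,0,0],0]])

```text
time: 3.52
eef_pos: [0.479, 0.2284, 0.132]
tool_rot: [[-0.954, 0.299, 0.001], [0.299, 0.954, 0.0], [-0.001, 0.0, -1.0]]
force: [0.7, -0.1, -0.0]
opening: 0.0855
grasp_force: 0.0
```

```bash
python3 - <<'E'
from h import *
c=cap('wrist','w1');d=cap('side','d1')
b=cv2.resize(d['frame'][90:215,135:235],(480,600),interpolation=2)
o=np.zeros((600,800,3),np.uint8);o[:,:480]=b;o[:240,480:]=cv2.resize(c['frame'],(320,240))
s=cap('scene','s1');o[240:540,480:]=cv2.resize(s['frame'][150:270,315:443],(320,300),interpolation=2)
cv2.imwrite('pics/v1.png',o)
E
```

```text
(no output)
```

View pics/v1.png

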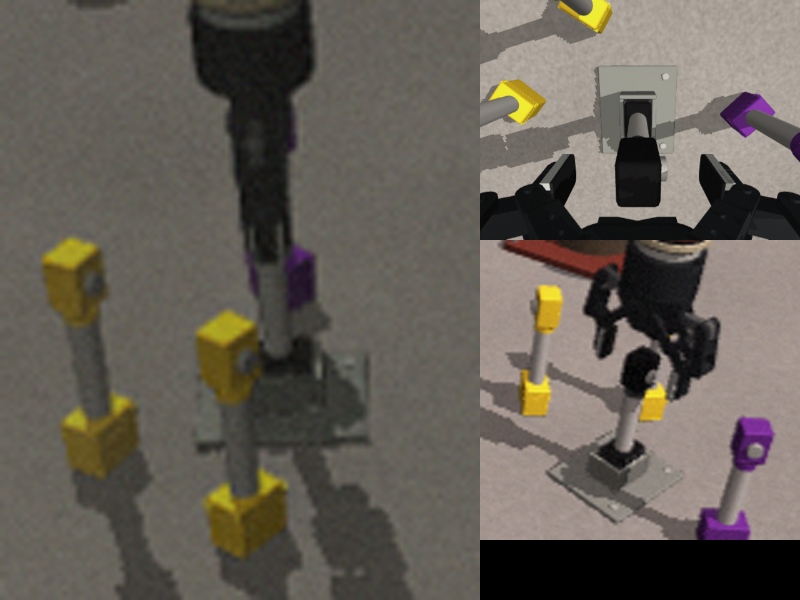

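The fingers straddle the grip along its y, with the button (665,165 in the inset) facing the right finger. I lower slightly and close.

>>> move_arm(deltas=[[[0,0,0],[0,0,-0.1],0.3],[[0,0,0],[0,0,0],0.5],[[0,0,0],[0,0,0],0.7],[[0,0,0],[0,0,0],1],[[0,0,0],[0,0,0],1],[[0,0,0],[0,0,0],1],[[0,0,0],[0,0,0],1],[[0,0,0],[0,0,0],1]], grip_force=40)

```text
time: 4.68
eef_pos: [0.4783, 0.2288, 0.1274]
tool_rot: [[-0.954, 0.299, 0.0], [0.299, 0.954, 0.0], [-0.0, 0.0, -1.0]]
force: [-0.5, -0.7, 2.0]
opening: 0.0253
grasp_force: 42.7
```

The opening of 25 mm means the button is flush. I pull up.

>>> move_arm(deltas=[[[0,0,0],[0,0,0.25],1],[[0,0,0],[0,0,0.25],1],[[0,0,0],[0,0,0.25],1],[[0,0,0],[0,0,0.25],1],[[0,0,0],[0,0,0.25],1],[[0,0,0],[0,0,0.25],1],[[0,0,0],[0,0,0.25],1],[[0,0,0],[0,0,0.25],1],[[0,0,0],[0,0,0.15],1],[[0,0,0],[0,0,0],1]])

```text
time: 5.92
eef_pos: [0.4786, 0.229, 0.2136]
tool_rot: [[-0.954, 0.299, 0.001], [0.299, 0.954, 0.0], [-0.001, 0.001, -1.0]]
force: [-0.7, -0.1, -4.0]
opening: 0.0254
grasp_force: 42.0
```

```bash
python3 - <<'E'
from h import *
d=cap('side','d2');s=cap('scene','s2')
o=np.hstack([cv2.resize(d['frame'][90:215,135:235],(400,500),interpolation=2),cv2.resize(s['frame'][130:270,315:427],(400,500),interpolation=2)])
cv2.imwrite('pics/v2.png',o)
E
```

```text
(no output)
```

View pics/v2.png

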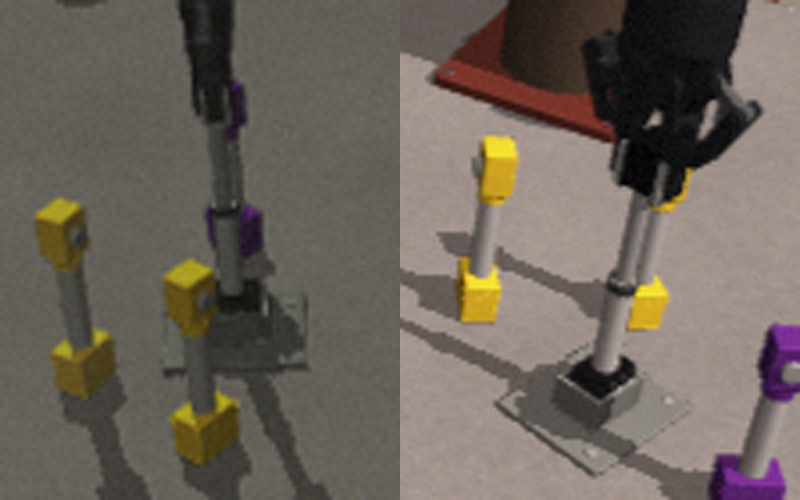

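The lamp is fully extended with its head in the dock, and about 4 N of its weight hangs on the stop. Next I lift it out and carry it.

>>> move_arm(deltas=[[[0,0,0],[0,0,0.2],1],[[0,0,0],[0,0,0.25],1],[[0,0,0],[0,0,0.25],1],[[0,0,0],[0,0,0.25],1],[[0,0,0],[0,0,0.25],1],[[0,0,0],[0,0,0.25],1],[[0,0,0],[0.1,0,0.25],1],[[0,0,0],[0.3,-0.1,0],1],[[0,0,0],[0.3,-0.3,0],1],[[0,0,0],[0.3,-0.5,0],1]])

```text
time: 7.28
eef_pos: [0.5189, 0.1919, 0.2804]
tool_rot: [[-0.955, 0.298, -0.001], [0.298, 0.955, -0.0], [0.001, -0.001, -1.0]]
force: [0.4, -1.1, -3.6]
opening: 0.0257
grasp_force: 42.0
```

>>> move_arm(deltas=[[[0,0,0],[0,-0.5,0],1],[[0,0,0],[0,-0.5,0],1],[[0,0,0],[0,-0.5,0],1],[[0,0,0],[0,-0.5,0],1],[[0,0,0],[0,-0.5,0],1],[[0,0,0],[0,-0.5,0],1],[[0,0,0],[0,-0.5,0],1],[[0,0,0],[0,-0.5,0],1],[[0,0,0],[0,-0.5,0],1],[[0,0,0],[0,-0.5,0],1]])

```text
time: 8.52
eef_pos: [0.5178, -0.0085, 0.2815]
tool_rot: [[-0.954, 0.299, 0.0], [0.299, 0.954, -0.0], [-0.0, 0.0, -1.0]]
force: [-0.1, 1.2, -4.1]
opening: 0.0259
grasp_force: 42.0
```

>>> move_arm(deltas=[[[0,0,0],[0,-0.5,0],1],[[0,0,0],[0,-0.5,0],1],[[0,0,0],[0,-0.5,0],1],[[0,0,0],[0,-0.5,0],1],[[0,0,0],[0,-0.5,0],1],[[0,0,0],[-0.1,-0.5,0],1],[[0,0,0],[-0.1,-0.5,0],1],[[0,0,0],[-0.1,-0.5,0],1],[[0,0,0],[0,0,0],1],[[0,0,0],[0,0,0],1]])

```text
time: 9.78
eef_pos: [0.5062, -0.1672, 0.2812]
tool_rot: [[-0.954, 0.299, -0.0], [0.299, 0.954, 0.001], [0.0, 0.001, -1.0]]
force: [0.3, 0.8, -4.5]
opening: 0.0257
grasp_force: 42.0
```

>>> move_arm(deltas=[[[0,0,0],[0,-0.4,0],1],[[0,0,0],[0,-0.5,0],1],[[0,0,0],[0,-0.5,0],1],[[0,0,0],[0,-0.5,0],1],[[0,0,0],[0,-0.3,0],1],[[0,0,0],[0,-0.2,0],1],[[0,0,0],[0,0,0],1],[[0,0,0],[0,0,0],1],[[0,0,0],[0,0,0],1]])

```text
time: 10.9
eef_pos: [0.5063, -0.2626, 0.2814]
tool_rot: [[-0.955, 0.298, 0.0], [0.298, 0.955, 0.0], [-0.0, 0.0, -1.0]]
force: [0.2, 0.6, -4.2]
opening: 0.0254
grasp_force: 42.0
```

```bash
python3 - <<'E'
from h import *
d=cap('side','d3');s=cap('scene','s3');e=telemetry.get_obs()['eef_pos']
A=np.vstack([cloud(s).reshape(-1,3),cloud(d).reshape(-1,3)])
m=np.hypot(A[:,0]-e[0],A[:,1]-e[1])<.04
for lo,hi in((.045,.125),(.13,.19),(.2,.26)):
    p=A[m&(A[:,2]>lo)&(A[:,2]<hi)];print(lo,len(p),p.min(0).round(3),p.max(0).round(3),cv2.minAreaRect(p[:,:2].astype(np.float32)))
o=np.hstack([cv2.resize(d['frame'][100:310,200:320],(400,560)),cv2.resize(s['frame'][70:224,170:280],(400,560))])
cv2.imwrite('pics/v3.png',o)
E
```

```text
0.045 532 [ 0.479 -0.286  0.076] [ 0.53  -0.239  0.124] ((0.5044605135917664, -0.2611702084541321), (0.04025530070066452, 0.04881573095917702), 71.65577697753906)
0.13 258 [ 0.495 -0.276  0.13 ] [ 0.516 -0.248  0.19 ] ((0.5055094957351685, -0.2621816396713257), (0.027776483446359634, 0.01908648945391178), 79.64183807373047)
0.2 231 [ 0.493 -0.276  0.2  ] [ 0.517 -0.247  0.259] ((0.5046431422233582, -0.2618207633495331), (0.02400927245616913, 0.029028376564383507), 3.5631136894226074)
```

View pics/v3.png

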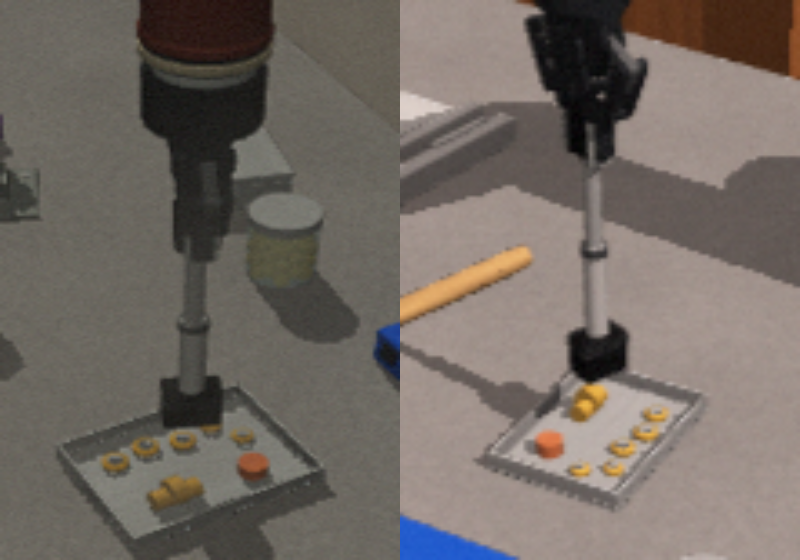

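The lamp hangs upright and extended over the tray's middle, with its lens at z ≈ 0.075 and well clear of the tray. I hand it in.

```bash
python3 -c "from plant import ticket; print(ticket.job_done())"
```

```text
the job is handed in; nothing more can be done
None
```

The job is handed in: the lamp was extended to its second stop in the dock, lifted out, and is held still and upright over the tray's middle, with its lens about 7 cm above the tray floor (the hand-in returned no verdict).

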